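# Lay out the ceramic lids by colour on the display board

### The arm

A 6-joint arm with a two-finger parallel gripper is mounted at the origin on the work surface. World frame = base frame: x ahead of the robot, y to its left, z up, the work surface at z = 0. Lengths are in m, angles in rad, forces in N, time in s.
With the tool pointing down it reaches from about 0.35 to 0.975 m from the base axis. Payload 4.9 kg.
Tool frame: the origin (TCP) lies on the mounting face of the last link; the fingertips stand 173 mm ahead of it and the grasp point (between the pads) lies 155 mm ahead of it (tcp_to_grasp is the distance from the TCP to the grasp point, in m); z points along the fingers, y is the line along which they close (so a half turn about z gives the same grasp; the last joint's range is limited). The gripper opens to 85 mm and grips with 20 to 120 N. Pads are 22 mm wide; open, the fingers measure 114 mm over their backs; the gripper's body (76 mm by 85 mm) begins 54 mm behind the grasp point. The pads swing forward as they close: fully open they stand 13 mm farther back than shut.
Start: joints at [-1.346, 0.053, 1.613, -0, 1.476, -0.119], TCP at [0.211, -0.588, 0.405] pointing down, gripper open.
Joint ranges: [-3.01, 3.01], [-1.01, 2.22], [0.06, 2.58], [-1.02, 4.17], [0.09, 2.62], [-3.14, 3.14]. Speed limits (rad/s): [2.57, 2.57, 3.14, 3.14, 3.14, 3.14].

### API

Orientations are given as a rotation vector (axis times angle).
In Python, from station import get_obs, get_image, calibration, finish_job, tcp_to_grasp gives the robot as it stands. The module is installed in compiled form; this text tells all that it offers.
- The arm moves only by the tool arm_command, never from a script. Its argument "plan" is a list that holds one entry, the list of rows, each a list of 6 numbers: the shift along the tool's x, y, z in cm, then the turn, a rotation vector about the tool's x, y, z in rad. A call has 1 to 12 rows; each row is the pose to reach, as a shift and turn from the pose commanded when the call began, along the tool's axes at that moment; what a row does not reach only later rows make up. A row lasts 1/12 s, in which the tool goes at most 41.7 mm and 7.16 degrees, less where a joint would pass 70% of its speed; a pose out of reach is approached as far as the arm can. A call with a gripper value outside its range is refused whole. "gripper" is the closure, from -1 (fully open) to 1 (shut), set as the call begins (left out, the last holds). The fingers move at their own pace and stop on an object; "force" is the grip in N (left out, the last holds). Time passes only in rows, so rows that repeat a pose let the fingers close. It gives the time, the measured TCP pose, the force, the opening and the grip force at its end, in the units of the state.
- get_obs(): the state, without advancing time (a new reading comes with each control period).
- get_image(name): name is "side" or "top"; returns (picture, depth): 420x560x3 uint8, blue, green, red; 420x560 float32, m along the optical axis (not along the pixel's ray), 0 where there is no reading.
- calibration(name): a dict with "fx", "fy", "cx", "cy" (pixels), "dist" ([k1, k2, p1, p2, k3] as OpenCV has them; the pictures are not rectified), "pose" (4x4, takes a point from camera to world coordinates). Camera axes: x right, y up, looking along -z (the intrinsics and any distortion apply to the point x, -y, -z); pixel columns grow to the right and rows downward; lengths in m; the calibration is good to about 2 mm. A picture is of the moment at which its call begins. calibration takes no time and is no camera call.
- finish_job(): hands the job in; it is judged then, once.
The state is a dict: "t": time; "q": joint angles; "dq": joint speeds; "effort": joint torques, N m; "tool_pos": TCP position; "tool_rot": TCP orientation; "contact_force": force on the tool from outside, world axes, zero at the start; "wrist_torque": the same for the moment, N m; "opening": finger opening in m; "grip_force": force on a finger pad.
Only numpy, scipy, OpenCV 4.12 (cv2) and the standard library are available. Lean on these libraries where they do the work, as an engineer would, in place of code of your own. Each camera call takes 0.05 s, during which the arm holds its last target. There are 200 camera calls.

### The job

Take the two blue and the two brown lids out of the green crate and lay them out on the sloping board, one in each of the four empty grey fields, every lid in the column headed by the lid of its own colour. Tilt each lid to match the slope before it touches the board, so that no edge knocks, and lay it down gently, without dropping it; it must lie flat, straight and centred in its field. Leave the two lids already on the board, the white lid, the cup and everything else where they are.

Things in the scene. Friction and masses are not known exactly. Their poses are not given: they have to be found in the camera images.
- blue_a: blue oblong glazed ceramic lid, 50 (x) x 64 (y) x 14 mm thick, with an upright white bar handle on top, 12 mm wide in x, 34 mm long in y, from 14 to 36 mm above the underside; 120 g. Origin: centre of the underside; z is up out of the handle. Half a turn about z looks the same. Starts flat on the floor of the crate, at any place and yaw
- blue_b: blue oblong glazed ceramic lid, 50 (x) x 64 (y) x 14 mm thick, with an upright white bar handle on top, 12 mm wide in x, 34 mm long in y, from 14 to 36 mm above the underside; 120 g. Origin: centre of the underside; z is up out of the handle. Half a turn about z looks the same. Starts flat on the floor of the crate, at any place and yaw
- brown_a: brown oblong glazed ceramic lid, 50 (x) x 64 (y) x 14 mm thick, with an upright white bar handle on top, 12 mm wide in x, 34 mm long in y, from 14 to 36 mm above the underside; 120 g. Origin: centre of the underside; z is up out of the handle. Half a turn about z looks the same. Starts flat on the floor of the crate, at any place and yaw
- brown_b: brown oblong glazed ceramic lid, 50 (x) x 64 (y) x 14 mm thick, with an upright white bar handle on top, 12 mm wide in x, 34 mm long in y, from 14 to 36 mm above the underside; 120 g. Origin: centre of the underside; z is up out of the handle. Half a turn about z looks the same. Starts flat on the floor of the crate, at any place and yaw
- blue_sample: blue lid of the same kind and size, already lying at the top of one column of the board; it shows that this column is for blue lids
- brown_sample: brown lid of the same kind and size, already lying at the top of one column of the board; it shows that this column is for brown lids
- white_lid: plain white lid of the same shape and size, lying in the crate; not part of the job
- cup: blue ceramic cup standing in the crate, 68 mm across, 55 mm high; not part of the job. Origin: centre of its foot
- crate: fixed shallow green crate, 266 (x) x 336 (y) x 62 mm high outside, walls and floor 6 mm thick. Origin: centre of the underside, z up
- board: fixed wooden display stand, 212 mm wide (y), 215 mm deep (x), 131 mm high at the back. Its face slopes at 28 degrees, low at the front (-x), rising to +x, with 2 columns (left = +y, right = -y) of 3 grey fields, each 60 mm up the slope x 84 mm wide; column centres 96 mm apart, rows 72 mm apart. Origin: centre of the underside, z up
- left_mid (a point): centre of the middle field of the left column, on the sloping surface; x points up the slope, y to the left along the row, z square out of the face. A ledge 8 mm high, 5 mm thick, runs along the row: its upper side is 31 mm down the slope from here
- left_low (a point): centre of the lowest field of the left column, on the sloping surface; x points up the slope, y to the left along the row, z square out of the face. A ledge 8 mm high, 5 mm thick, runs along the row: its upper side is 31 mm down the slope from here
- right_mid (a point): centre of the middle field of the right column, on the sloping surface; x points up the slope, y to the left along the row, z square out of the face. A ledge 8 mm high, 5 mm thick, runs along the row: its upper side is 31 mm down the slope from here
- right_low (a point): centre of the lowest field of the right column, on the sloping surface; x points up the slope, y to the left along the row, z square out of the face. A ledge 8 mm high, 5 mm thick, runs along the row: its upper side is 31 mm down the slope from here
- camera: black camera, 125 mm wide, 98 mm high, standing on the table behind the work; leave alone
- brush: small brush lying on the table behind the work; leave alone
- bowl: white bowl, 120 mm across, 50 mm high, behind the work; leave alone
- jar: closed jar, 60 mm across, 85 mm high, behind the work; leave alone
Things that resemble listed ones, but are neither listed nor needed, are in the scene too. Leave any orange look-alike of the brown_b alone. Leave any yellow look-alike of the brown_a alone.

How it is judged:
At the end, for the whole second after the job is handed in: The two blue lids fill the two fields below the blue sample, the two brown lids those below the brown one: the middle of each underside within 14 mm of its field's centre, straight to 0.2 rad (either way round), flat to 0.12 rad, at rest (((y of blue_sample in the frame of board above 0 m and distance between blue_a and left_mid below 0.014 m and distance between blue_b and left_low below 0.014 m) or (y of blue_sample in the frame of board above 0 m and distance between blue_a and left_low below 0.014 m and distance between blue_b and left_mid below 0.014 m) or (y of blue_sample in the frame of board below 0 m and distance between blue_a and right_mid below 0.014 m and distance between blue_b and right_low below 0.014 m) or (y of blue_sample in the frame of board below 0 m and distance between blue_a and right_low below 0.014 m and distance between blue_b and right_mid below 0.014 m)) and ((y of brown_sample in the frame of board above 0 m and distance between brown_a and left_mid below 0.014 m and distance between brown_b and left_low below 0.014 m) or (y of brown_sample in the frame of board above 0 m and distance between brown_a and left_low below 0.014 m and distance between brown_b and left_mid below 0.014 m) or (y of brown_sample in the frame of board below 0 m and distance between brown_a and right_mid below 0.014 m and distance between brown_b and right_low below 0.014 m) or (y of brown_sample in the frame of board below 0 m and distance between brown_a and right_low below 0.014 m and distance between brown_b and right_mid below 0.014 m)) and angle between the x axis of each of blue_a, blue_b, brown_a, brown_b and the x axis of left_mid, either way round below 0.2 rad and angle between the z axis of each of blue_a, blue_b, brown_a, brown_b and the z axis of left_mid, either way round below 0.12 rad and linear speed of each of blue_a, blue_b, brown_a, brown_b below 0.02 m/s); the robot touches nothing.
It fails at once if a lid that already lay on the board is shifted by more than 15 mm (distance of any of blue_sample, brown_sample from where it was at the start of the episode above 0.015 m).
It fails at once if the white lid, cup, camera, brush, bowl or jar is moved by more than 40 mm (distance of any of white_lid, cup, camera, brush, bowl, jar from where it was at the start of the episode above 0.04 m).
It fails at once if a lid touches the board edge first (its z more than 0.3 rad from the slope's while touching) ((contact force between blue_a and board above 0.1 N and angle between the z axis of blue_a and the z axis of left_mid, either way round above 0.3 rad) or (contact force between blue_b and board above 0.1 N and angle between the z axis of blue_b and the z axis of left_mid, either way round above 0.3 rad) or (contact force between brown_a and board above 0.1 N and angle between the z axis of brown_a and the z axis of left_mid, either way round above 0.3 rad) or (contact force between brown_b and board above 0.1 N and angle between the z axis of brown_b and the z axis of left_mid, either way round above 0.3 rad)).
It fails at once if a lid drops, slaps down or tumbles on the board (moves faster than 0.3 m/s or turns faster than 5 rad/s while touching it) ((contact force between blue_a and board above 0.1 N and (angular speed of blue_a above 5 rad/s or linear speed of blue_a above 0.3 m/s)) or (contact force between blue_b and board above 0.1 N and (angular speed of blue_b above 5 rad/s or linear speed of blue_b above 0.3 m/s)) or (contact force between brown_a and board above 0.1 N and (angular speed of brown_a above 5 rad/s or linear speed of brown_a above 0.3 m/s)) or (contact force between brown_b and board above 0.1 N and (angular speed of brown_b above 5 rad/s or linear speed of brown_b above 0.3 m/s))).
It also fails if it takes over 72 s, if anything falls off the work surface, if the arm or the gripper's body presses on something with over 40 N, if the wrist force passes 120 N, or if a joint passes its speed limit or range.

## Working session

There is one attempt and no reset: what is moved stays moved. The work goes in short steps, Python scripts to look and compute and a tool call to move; the robot and the scene stay as the last step left them, time stands still between calls to the robot, and variables do not carry over. Pictures are saved under pics/ and viewed, at most 10 in all, crops included, and the job is handed in when it is done.

Besides the shell and the picture viewer there is one more tool, called after "Call:" as name(argument=value, ...), one argument or row to a line, values as JSON. arm_command: Moves the arm, as the interface text tells. Its arguments: {"type":"object","properties":{"plan":{"type":"array"},"gripper":{"type":"number"},"force":{"type":"number"}},"required":["plan"]}

```bash
ls; mkdir -p pics; python3 - <<'E'
from station import *
import cv2,numpy as np
for n in("side","top"):
    im,d=get_image(n);cv2.imwrite(f"pics/{n}0.png",im);np.savez(f"pics/{n}0.npz",im=im,d=d)
    c=calibration(n);print(n,{k:np.round(v,4).tolist() for k,v in c.items()})
o=get_obs();print(o['t'],o['tool_pos'],o['tool_rot'],o['opening'],tcp_to_grasp)
E
```

```text
pics
side {'fx': 386.9796, 'fy': 386.9796, 'cx': 277.4406, 'cy': 197.1127, 'dist': [-0.02, 0.0, 0.0, 0.0, 0.0], 'pose': [[-0.942, 0.2611, -0.2108, 0.428], [-0.3355, -0.7448, 0.5768, 0.5132], [-0.0064, 0.6141, 0.7892, 0.7235], [0.0, 0.0, 0.0, 1.0]]}
top {'fx': 439.6447, 'fy': 439.6447, 'cx': 285.7442, 'cy': 209.0666, 'dist': [-0.0285, 0.0, 0.0, 0.0, 0.0], 'pose': [[-0.0041, 0.9989, -0.0475, 0.5418], [-0.9999, -0.0034, 0.0151, 0.0567], [0.015, 0.0475, 0.9988, 1.0899], [0.0, 0.0, 0.0, 1.0]]}
0.1 [ 0.21060504 -0.5881869   0.40358217] [-3.09346340e+00 -5.37037702e-01  1.42908801e-04] 0.0853927534579659 0.1547
```

View pics/side0.png

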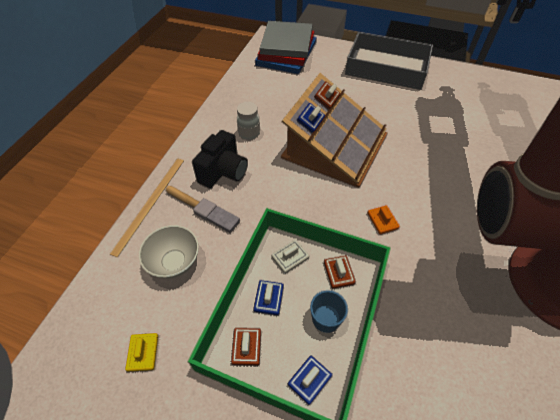

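View pics/top0.png

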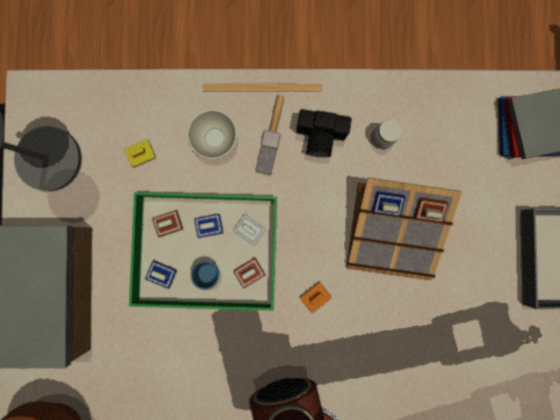

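The top view shows the crate with blue lids at about (208,226) and (160,274) and brown lids at (167,223) and (249,272). The white lid is at (250,229) and the cup at (204,275). The board's samples are blue on the left (390,204) and brown on the right (432,210).

```bash
cat > h.py <<'E'
import cv2,numpy as np
from station import *
def cloud(n,d):
    c=calibration(n);K=np.array([[c['fx'],0,c['cx']],[0,c['fy'],c['cy']],[0,0,1]])
    h,w=d.shape;u,v=np.meshgrid(np.arange(w),np.arange(h))
    p=cv2.undistortPoints(np.stack([u,v],-1).reshape(-1,1,2).astype(float),K,np.array(c['dist'])).reshape(h,w,2)
    P=np.stack([p[...,0]*d,-p[...,1]*d,-d],-1);T=np.array(c['pose'])
    W=P@T[:3,:3].T+T[:3,3];W[d<=0]=np.nan
    return W
def proj(n,X):
    c=calibration(n);K=np.array([[c['fx'],0,c['cx']],[0,c['fy'],c['cy']],[0,0,1]])
    T=np.linalg.inv(np.array(c['pose']));P=np.atleast_2d(X)@T[:3,:3].T+T[:3,3];P=P*[1,-1,-1]
    return cv2.projectPoints(P,np.zeros(3),np.zeros(3),K,np.array(c['dist']))[0].reshape(-1,2)
E
python3 - <<'E'
from h import *
S={}
for n in("side","top"):
    z=np.load(f"pics/{n}0.npz");S[n]=(z['im'],cloud(n,z['d']))
seed={'blue1':(208,226),'blue2':(160,274),'brown1':(167,223),'brown2':(249,272),'white':(250,229),'bs':(390,204),'ws':(432,210)}
im,W=S['top']
for k,(u,v) in seed.items():
    c0=W[v-2:v+3,u-2:u+3].reshape(-1,3);c0=np.nanmedian(c0,0)
    if k in('bs','ws'):print(k,c0);continue
    for n in S:
        W=S[n][1];near=np.hypot(W[...,0]-c0[0],W[...,1]-c0[1])<.045
        zl=W[near][:,2];fl=np.nanmedian(zl[zl<.012])
        lid=near&(W[...,2]>fl+.009)&(W[...,2]<fl+.05)
        hd=near&(W[...,2]>fl+.028)&(W[...,2]<fl+.05)
        out=[]
        for m in(lid,hd):
            (cx,cy),(w,h),a=cv2.minAreaRect((W[m][:,:2]*1000).astype(np.float32))
            if w>h:a+=90
            if m is hd:
                q=W[m][:,:2];q=q-q.mean(0);e=np.linalg.svd(q,full_matrices=False)[2][0];a2=np.degrees(np.arctan2(e[1],e[0]))%180
            out.append((round(cx,1),round(cy,1),round(w,1),round(h,1),round(a%180,1),m.sum()))
        # out angle: a is of long? report PCA too
        print(k,n,'floor',fl.round(4),'ztop',np.nanpercentile(W[hd][:,2],60).round(4),'zlid',np.nanmedian(W[lid&~hd][:,2]).round(4),out,'pca',round(a2,1))
    W=S['top'][1]
# board
W=S['top'][1]
for n in S:
    W=S[n][1];im=S[n][0]
    m=(W[...,0]>.42)&(W[...,0]<.68)&(W[...,1]>-.38)&(W[...,1]<-.06)&(W[...,2]>.022)
    P=W[m]
    # ransac plane
    rng=np.random.default_rng(0);best=0
    for _ in range(400):
        a,b,c=P[rng.choice(len(P),3)];nn=np.cross(b-a,c-a);l=np.linalg.norm(nn)
        if l<1e-5:continue
        nn/=l;r=abs((P-a)@nn)<.0015
        if r.sum()>best:best=r.sum();br=r
    Q=P[br];c=Q.mean(0);nn=np.linalg.svd(Q-c,full_matrices=False)[2][2];nn*=np.sign(nn[2])
    print(n,best,len(P),'n',nn.round(4),'slope',np.degrees(np.arccos(nn[2])).round(2),'yaw',np.degrees(np.arctan2(-nn[1],-nn[0])).round(2),'c',c.round(4),'d',(nn@c).round(4))
im=S['top'][0][160:300,330:480];cv2.imwrite('pics/b_top.png',cv2.resize(im,None,fx=5,fy=4.2,interpolation=cv2.INTER_CUBIC))
E
```

```text
blue1 side floor 0.0059 ztop 0.0409 zlid 0.0192 [(551.6, 231.0, 50.0, 63.2, 10.4, np.int64(791)), (551.6, 231.6, 12.2, 32.0, 9.9, np.int64(111))] pca 99.6
blue1 top floor 0.0059 ztop 0.041 zlid 0.019 [(553.2, 230.1, 49.8, 64.3, 11.2, np.int64(524)), (552.9, 229.9, 11.8, 32.6, 10.8, np.int64(70))] pca 100.9
blue2 side floor 0.0058 ztop 0.0407 zlid 0.0188 [(433.3, 346.8, 64.2, 50.5, 157.7, np.int64(1181)), (433.2, 347.0, 33.6, 12.1, 158.0, np.int64(164))] pca 68.8
blue2 top floor 0.006 ztop 0.0407 zlid 0.0191 [(436.8, 344.4, 64.8, 50.8, 157.7, np.int64(542)), (436.8, 344.1, 33.5, 12.1, 158.2, np.int64(76))] pca 67.4
brown1 side floor 0.006 ztop 0.0412 zlid 0.0192 [(557.5, 331.3, 50.1, 64.7, 18.3, np.int64(1027)), (557.3, 331.7, 12.1, 32.6, 17.9, np.int64(140))] pca 108.3
brown1 top floor 0.0059 ztop 0.0411 zlid 0.019 [(558.5, 329.5, 49.8, 61.8, 18.6, np.int64(512)), (558.0, 329.8, 12.0, 30.9, 19.8, np.int64(69))] pca 109.5
brown2 side floor 0.0055 ztop 0.0402 zlid 0.0188 [(436.3, 132.4, 50.2, 63.5, 31.5, np.int64(696)), (436.2, 132.7, 12.0, 33.6, 32.5, np.int64(104))] pca 121.7
brown2 top floor 0.0057 ztop 0.0415 zlid 0.0189 [(437.7, 131.0, 50.4, 62.8, 33.3, np.int64(518)), (437.9, 130.9, 11.9, 32.4, 29.4, np.int64(69))] pca 120.0
white side floor 0.0054 ztop 0.0401 zlid 0.0187 [(541.0, 132.2, 63.9, 50.2, 144.6, np.int64(652)), (541.2, 132.3, 32.8, 12.5, 145.9, np.int64(100))] pca 54.6
white top floor 0.0057 ztop 0.0412 zlid 0.019 [(542.6, 130.9, 63.9, 49.8, 145.3, np.int64(526)), (542.7, 130.7, 33.4, 11.6, 144.8, np.int64(70))] pca 54.2
bs [ 0.59801546 -0.18739142  0.12633812]
ws [ 0.58435235 -0.2808544   0.12821255]
side 3291 5958 n [-0.4636  0.0709  0.8832] slope 27.97 yaw -8.7 c [ 0.532  -0.2143  0.0725] d -0.1978
top 3708 8241 n [-0.471   0.0647  0.8798] slope 28.39 yaw -7.82 c [ 0.54   -0.2273  0.0763] d -0.2019
```

View pics/b_top.png

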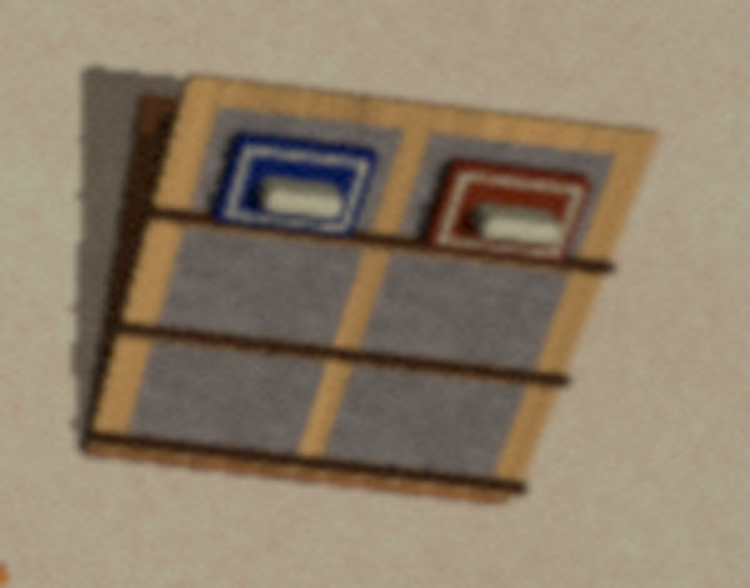

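The enlarged crop shows a 2x3 grid: blue sample top-left, brown top-right, four empty grey fields below, with dark ledges at each row's lower side. Next I fit the grey fields in plane coordinates from both cameras.

```bash
python3 - <<'E'
from h import *
from scipy.optimize import least_squares
res=[]
for n in("side","top"):
    z=np.load(f"pics/{n}0.npz");im=z['im'].astype(int);W=cloud(n,z['d'])
    hsv=cv2.cvtColor(z['im'],cv2.COLOR_BGR2HSV).astype(int)
    nn,d=(np.array([-.4636,.0709,.8832]),-.1978) if n=='side' else (np.array([-.471,.0647,.8798]),-.2019)
    nn=nn/np.linalg.norm(nn)
    reg=(W[...,0]>.4)&(W[...,0]<.7)&(W[...,1]>-.4)&(W[...,1]<-.05)&(abs(W@nn-d)<.003)
    b=im[...,0];r=im[...,2]
    grey=reg&(abs(r-b)<22)&(hsv[...,2]>60)
    nl,lab,st,ce=cv2.connectedComponentsWithStats(grey.astype(np.uint8),connectivity=4)
    yy=np.cross(nn,[0,0,0])
    up=np.array([-nn[2]*0,0,0])
    print(n)
    for i in range(1,nl):
        if st[i,4]<150:continue
        P=W[lab==i]
        x=np.array([0,0,1])-nn[2]*nn;x/=np.linalg.norm(x);y=np.cross(nn,x)
        q=np.stack([P@x,P@y],1)*1000
        (cx,cy),(w,h),a=cv2.minAreaRect(q.astype(np.float32))
        C=(x*cx+y*cy)/1000+nn*d
        hull=cv2.convexHull(q.astype(np.float32))
        print(st[i,4],'ctr',C.round(4),'size',round(w,1),round(h,1),'a',round(a,1),'inplane',round(cx,1),round(cy,1), 'mean',q.mean(0).round(1),'px',ce[i].round(0))
E
```

```text
side
484 ctr [ 0.5289 -0.2743  0.0757] size 58.6 83.6 a 0.0 inplane 533.9 -191.2 mean [ 533.8 -190.6] px [345. 113.]
469 ctr [ 0.4659 -0.2647  0.0418] size 82.5 58.5 a 89.6 inplane 461.7 -191.2 mean [ 461.9 -190.7] px [366. 131.]
569 ctr [ 0.5431 -0.1792  0.0755] size 59.0 82.4 a 0.9 inplane 533.5 -95.1 mean [533.5 -94.8] px [330. 136.]
557 ctr [ 0.48   -0.17    0.0416] size 81.6 59.2 a 88.6 inplane 461.3 -95.5 mean [461.2 -94.4] px [353. 155.]
top
214 ctr [ 0.6085 -0.19    0.1102] size 57.1 80.3 a 0.3 inplane 605.5 -105.4 mean [620.8 -99.8] px [388. 193.]
193 ctr [ 0.5942 -0.2838  0.1095] size 79.8 57.1 a 89.7 inplane 604.0 -200.3 mean [ 619.4 -191.4] px [428. 199.]
675 ctr [ 0.544  -0.1802  0.075 ] size 79.7 60.9 a 89.1 inplane 531.3 -104.5 mean [ 533.2 -103.6] px [381. 228.]
691 ctr [ 0.5308 -0.2744  0.0749] size 80.5 60.5 a 89.0 inplane 531.1 -199.6 mean [ 531.1 -200. ] px [422. 234.]
641 ctr [ 0.4816 -0.1711  0.0409] size 79.1 60.0 a 89.8 inplane 459.7 -104.0 mean [ 460.5 -104.1] px [375. 255.]
631 ctr [ 0.468  -0.2659  0.0406] size 80.2 60.4 a 88.5 inplane 459.0 -199.8 mean [ 459.5 -199.1] px [414. 260.]
```

```bash
cat >> h.py <<'E'
from scipy.spatial.transform import Rotation as Ro
LIDS={'blue1':(.5523,.2306,100.5),'blue2':(.4350,.3455,68),'brown1':(.5578,.3305,108.5),'brown2':(.4370,.1317,121)}
F={'lm':(.5436,-.1797,.0753),'ll':(.4808,-.1706,.0413),'rm':(.5299,-.2744,.0753),'rl':(.4670,-.2653,.0412)}
n=np.array([-.4647,.0670,.8829]);n/=np.linalg.norm(n)
def Rt(z,psi):
    a=np.radians(psi);x=np.array([np.cos(a),np.sin(a),0]);x-=z*(x@z);x/=np.linalg.norm(x)
    return np.stack([x,np.cross(z,x),z],1)
def pick(k,h):
    x,y,a=LIDS[k];return np.array([x,y,h]),Rt(np.array([0,0,-1.]),a)
def place(f,d,off=(0,0,0)): return np.array(F[f])+n*d+np.array(off),Rt(-n,81.8)
def delta(a,b):
    (p0,R0),(p1,R1)=a,b
    return np.r_[R0.T@(p1-p0)*100,Ro.from_matrix(R0.T@R1).as_rotvec()].round(3).tolist()
def now():
    o=get_obs();return np.array(o['tool_pos']),Ro.from_rotvec(o['tool_rot']).as_matrix()
def chain(*P):
    a=now();print('t',get_obs()['t'])
    for b in P:
        print(delta(a,b),'dist',np.linalg.norm(b[0]-a[0]).round(3),'deg',np.degrees((Ro.from_matrix(a[1]).inv()*Ro.from_matrix(b[1])).magnitude()).round(1));a=b
E
python3 -c "
from h import *
chain(pick('blue1',.30))"
```

```text
t 0.1
[59.765, -65.552, 10.493, -0.001, -0.001, -1.41] dist 0.893 deg 80.8
```

Call:
arm_command(
  plan=[
    [[59.8,-65.6,5,0,0,-1.41],[59.8,-65.6,5,0,0,-1.41],[59.8,-65.6,5,0,0,-1.41],[59.8,-65.6,5,0,0,-1.41],[59.8,-65.6,5,0,0,-1.41],[59.8,-65.6,5,0,0,-1.41],[59.8,-65.6,5,0,0,-1.41],[59.8,-65.6,5,0,0,-1.41],[59.8,-65.6,5,0,0,-1.41],[59.8,-65.6,5,0,0,-1.41],[59.8,-65.6,5,0,0,-1.41],[59.8,-65.6,5,0,0,-1.41]],
  ],
  gripper=0.3,
  force=40,
)

```text
t: 1.1
tool_pos: [0.4029, -0.1256, 0.3763]
tool_rot: [2.004, 2.419, 0.0]
contact_force: [0.4, -0.3, 0.0]
opening: 0.0301
grip_force: 0.0
```

```bash
python3 -c "
from h import *
chain(pick('blue1',.26));print(get_obs()['opening'])"
```

```text
t 1.1
[32.222, 21.307, 11.624, 0.0, 0.0, 0.004] dist 0.403 deg 0.2
0.03009117292431056
```

Call:
arm_command(
  plan=[
    [[32.2,21.3,11.6,0,0,0],[32.2,21.3,11.6,0,0,0],[32.2,21.3,11.6,0,0,0],[32.2,21.3,11.6,0,0,0],[32.2,21.3,11.6,0,0,0],[32.2,21.3,11.6,0,0,0],[32.2,21.3,11.6,0,0,0],[32.2,21.3,11.6,0,0,0],[32.2,21.3,11.6,0,0,0],[32.2,21.3,11.6,0,0,0],[32.2,21.3,11.6,0,0,0],[32.2,21.3,11.6,0,0,0]],
  ],
)

```text
t: 2.1
tool_pos: [0.5535, 0.2288, 0.259]
tool_rot: [-2.005, -2.416, 0.004]
contact_force: [-0.4, 0.2, 0.5]
opening: 0.03
grip_force: 0.0
```

```bash
python3 -c "
from h import *
chain(pick('blue1',.26),pick('blue1',.196));print(get_obs()['opening'],now()[0])
im,d=get_image('side');np.savez('pics/s1.npz',im=im,d=d);cv2.imwrite('pics/s1.png',cv2.resize(im[170:400,180:400],None,fx=2.6,fy=2.6,interpolation=cv2.INTER_CUBIC))"
```

```text
t 2.1
[0.201, -0.08, -0.098, -0.003, 0.0, 0.002] dist 0.002 deg 0.2
[0.0, 0.0, 6.4, 0.0, 0.0, 0.0] dist 0.064 deg 0.0
0.03000403759093983 [0.55345383 0.22877406 0.25901729]
```

View pics/s1.png

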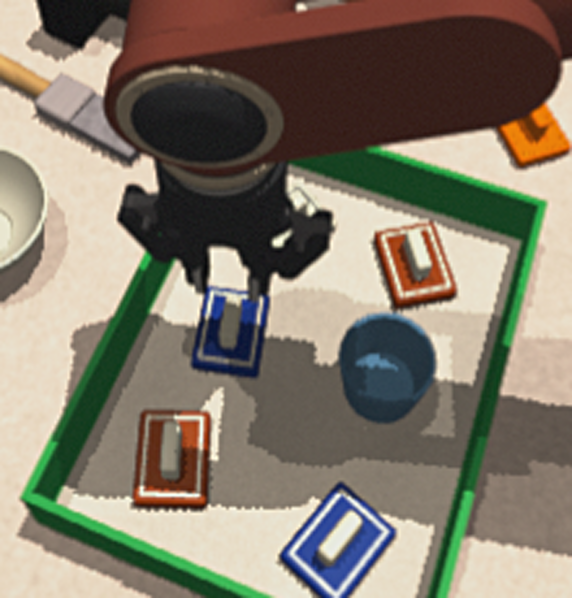

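The gripper is centred over the blue lid: its fingertips at crop (197,288) and (258,292) straddle the bar at (230,325). I'll descend and close.

Call:
arm_command(
  plan=[
    [[0.1,-0.1,2,0,0,0],[0.1,-0.1,4,0,0,0],[0.1,-0.1,5,0,0,0],[0.1,-0.1,5.5,0,0,0],[0.1,-0.1,5.9,0,0,0],[0.1,-0.1,6.2,0,0,0],[0.1,-0.1,6.2,0,0,0]],
  ],
)

```text
t: 2.73
tool_pos: [0.5528, 0.2282, 0.1989]
tool_rot: [2.01, 2.414, 0.001]
contact_force: [-0.7, 0.5, -0.0]
opening: 0.0299
grip_force: 0.0
```

Call:
arm_command(
  plan=[
    [[0,0,0,0,0,0],[0,0,0,0,0,0],[0,0,0,0,0,0],[0,0,0,0,0,0],[0,0,0,0,0,0]],
  ],
  gripper=1,
  force=40,
)

```text
t: 3.15
tool_pos: [0.5532, 0.2286, 0.1997]
tool_rot: [2.008, 2.414, 0.002]
contact_force: [0.3, -0.5, 4.7]
opening: 0.0106
grip_force: 41.6
```

Call:
arm_command(
  plan=[
    [[0,0,-1,0,0,0],[0,0,-3,0,0,0],[0,0,-6,0,0,0],[0,0,-9,0,0,0],[0,0,-12,0,0,0],[0,0,-14,0,0,0],[0,0,-15,0,0,0]],
  ],
)

```text
t: 3.73
tool_pos: [0.553, 0.2287, 0.3527]
tool_rot: [2.007, 2.413, 0.007]
contact_force: [1.1, 0.6, -0.7]
opening: 0.0108
grip_force: 40.9
```

```bash
python3 -c "
from h import *
chain(place('lm',.30),place('lm',.205));print(get_obs()['opening'],get_obs()['contact_force'],now()[0],place('lm',.30)[0])"
```

```text
t 3.7333
[-35.472, -21.712, 1.122, -0.479, -0.081, 0.319] dist 0.416 deg 33.3
[-0.0, -0.0, 9.5, 0.0, 0.0, 0.0] dist 0.095 deg 0.0
0.010807624350578998 [ 1.08746057  0.62433721 -0.71361403] [0.55300109 0.2287194  0.35269134] [ 0.40418634 -0.15959947  0.34017695]
```

Call:
arm_command(
  plan=[
    [[-1.1,-0.7,0,-0.014,-0.002,0.01],[-3.5,-2.2,0.1,-0.048,-0.008,0.03],[-7.1,-4.3,0.2,-0.096,-0.016,0.064],[-10.6,-6.5,0.3,-0.144,-0.024,0.096],[-14.2,-8.7,0.4,-0.192,-0.032,0.128],[-17.7,-10.9,0.6,-0.24,-0.04,0.16],[-21.3,-13.0,0.7,-0.287,-0.049,0.191],[-24.8,-15.2,0.8,-0.335,-0.057,0.223],[-28.4,-17.4,0.9,-0.383,-0.065,0.255],[-31.9,-19.5,1.0,-0.431,-0.073,0.287],[-34.4,-21.1,1.1,-0.465,-0.079,0.309],[-35.5,-21.7,1.1,-0.479,-0.081,0.319]],
  ],
)

```text
t: 4.73
tool_pos: [0.401, -0.1625, 0.3344]
tool_rot: [2.078, 1.79, 0.437]
contact_force: [-0.2, -0.1, -1.0]
opening: 0.011
grip_force: 40.9
```

Call:
arm_command(
  plan=[
    [[0,0,0,0,0,0],[0,0,0,0,0,0]],
  ],
)

```text
t: 4.9
tool_pos: [0.4026, -0.1604, 0.3352]
tool_rot: [2.077, 1.795, 0.438]
contact_force: [0.2, 0.2, -1.4]
opening: 0.0105
grip_force: 40.9
```

```bash
python3 -c "
from h import *
chain(place('lm',.30),place('lm',.21));print(get_obs()['contact_force'],now()[0])"
```

```text
t 4.9
[0.104, 0.352, -0.374, -0.009, 0.002, -0.002] dist 0.005 deg 0.5
[0.0, -0.0, 9.0, 0.0, 0.0, 0.0] dist 0.09 deg 0.0
[ 0.23957884  0.15684948 -1.40444271] [ 0.40264994 -0.16042793  0.33523375]
```

Call:
arm_command(
  plan=[
    [[0.1,0.3,1,-0.009,0,0],[0.1,0.3,3,-0.009,0,0],[0.1,0.3,5,-0.009,0,0],[0.1,0.3,7,-0.009,0,0],[0.1,0.3,8,-0.009,0,0],[0.1,0.3,8.5,-0.009,0,0],[0.1,0.3,8.8,-0.009,0,0],[0.1,0.3,8.8,-0.009,0,0]],
  ],
)

```text
t: 5.57
tool_pos: [0.4472, -0.1647, 0.2603]
tool_rot: [2.065, 1.793, 0.447]
contact_force: [-0.3, -0.5, -1.0]
opening: 0.0111
grip_force: 40.8
```

```bash
python3 -c "
from h import *
chain(place('lm',.200));print(get_obs()['contact_force'],now()[0])
im,d=get_image('side');np.savez('pics/s2.npz',im=im,d=d);cv2.imwrite('pics/s2.png',cv2.resize(im[60:200,260:400],None,fx=4,fy=4,interpolation=cv2.INTER_CUBIC))"
```

```text
t 5.5667
[-0.112, -0.068, 0.913, 0.002, 0.001, 0.002] dist 0.009 deg 0.2
[-0.25705887 -0.54467273 -1.02329086] [ 0.44715256 -0.16465099  0.26025498]
```

View pics/s2.png

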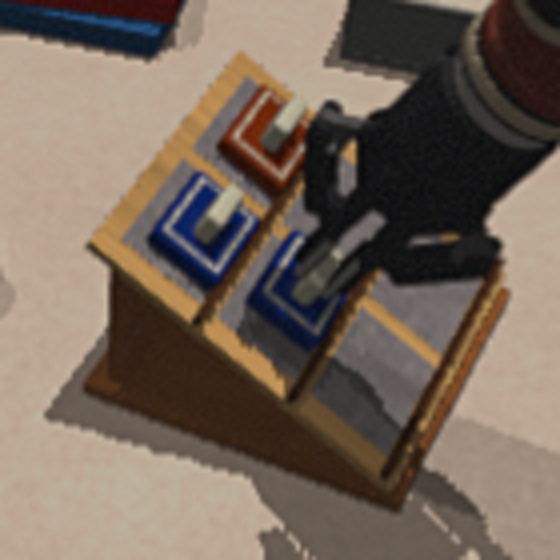

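The lid hovers parallel over the left-mid field, at crop (305,285). I'll make the final descent slowly and watch the force.

Call:
arm_command(
  plan=[
    [[-0.1,0,0.3,0,0,0],[-0.1,0,0.6,0,0,0],[-0.1,0,0.8,0,0,0],[-0.1,0,1.0,0,0,0],[-0.1,0,1.1,0,0,0],[-0.1,0,1.2,0,0,0],[-0.1,0,1.2,0,0,0]],
  ],
)

```text
t: 6.2
tool_pos: [0.4525, -0.1673, 0.2503]
tool_rot: [2.066, 1.79, 0.448]
contact_force: [0.7, -0.7, -2.1]
opening: 0.0111
grip_force: 40.8
```

Call:
arm_command(
  plan=[
    [[0,0,0.1,0,0,0],[0,0,0.15,0,0,0],[0,0,0.2,0,0,0],[0,0,0.2,0,0,0]],
  ],
)

```text
t: 6.53
tool_pos: [0.4535, -0.1674, 0.2487]
tool_rot: [2.065, 1.79, 0.448]
contact_force: [-0.3, 0.5, -1.2]
opening: 0.0109
grip_force: 40.8
```

```bash
python3 -c "
from h import *
chain(place('lm',.194));print(get_obs()['contact_force'],get_obs()['wrist_torque'],now()[0])"
```

```text
t 6.5333
[0.071, -0.113, 0.176, 0.004, 0.002, 0.001] dist 0.002 deg 0.3
[-0.29002828  0.48493423 -1.224161  ] [ 0.04594755  0.35589337 -0.0075872 ] [ 0.45350498 -0.16742629  0.24867282]
```

Call:
arm_command(
  plan=[
    [[0,-0.1,0.1,0,0,0],[0,-0.1,0.15,0,0,0],[0,-0.1,0.2,0,0,0],[0,-0.1,0.2,0,0,0]],
  ],
)

```text
t: 6.87
tool_pos: [0.4535, -0.1675, 0.2469]
tool_rot: [2.065, 1.792, 0.447]
contact_force: [-7.0, 1.3, 3.8]
opening: 0.011
grip_force: 41.9
```

Call:
arm_command(
  plan=[
    [[0,0,0.05,0,0,0],[0,0,0.1,0,0,0],[0,0,0.1,0,0,0]],
  ],
)

```text
t: 7.12
tool_pos: [0.4538, -0.1676, 0.247]
tool_rot: [2.066, 1.794, 0.446]
contact_force: [-19.0, 4.3, 15.6]
opening: 0.0109
grip_force: 44.1
```

Call:
arm_command(
  plan=[
    [[0,0.0,-0.1,0,0,0],[0,0,-0.15,0,0,0],[0,0,-0.15,0,0,0]],
  ],
)

```text
t: 7.37
tool_pos: [0.4533, -0.1674, 0.247]
tool_rot: [2.065, 1.79, 0.448]
contact_force: [0.1, 0.1, -1.2]
opening: 0.0109
grip_force: 40.9
```

Call:
arm_command(
  plan=[
    [[0,0,0,0,0,0],[0,0,0,0,0,0],[0,0,0,0,0,0],[0,0,-0.1,0,0,0],[0,0,-0.3,0,0,0],[0,0,-1,0,0,0],[0,0,-3,0,0,0],[0,0,-6,0,0,0],[0,0,-9,0,0,0],[0,0,-10,0,0,0]],
  ],
  gripper=0.4,
)

```text
t: 8.2
tool_pos: [0.4062, -0.1607, 0.3398]
tool_rot: [2.059, 1.786, 0.449]
contact_force: [0.2, -0.1, 1.2]
opening: 0.0257
grip_force: 0.0
```

```bash
python3 -c "
from h import *
chain(pick('brown1',.33));print(get_obs()['opening'],now()[0])
im,d=get_image('side');np.savez('pics/s3.npz',im=im,d=d);cv2.imwrite('pics/s3.png',cv2.resize(im[60:200,260:400],None,fx=4,fy=4,interpolation=cv2.INTER_CUBIC))"
```

```text
t 8.2
[50.786, 6.671, 4.443, 0.489, 0.122, -0.455] dist 0.514 deg 38.9
0.02567514034624598 [ 0.40620281 -0.16068903  0.33983787]
```

View pics/s3.png

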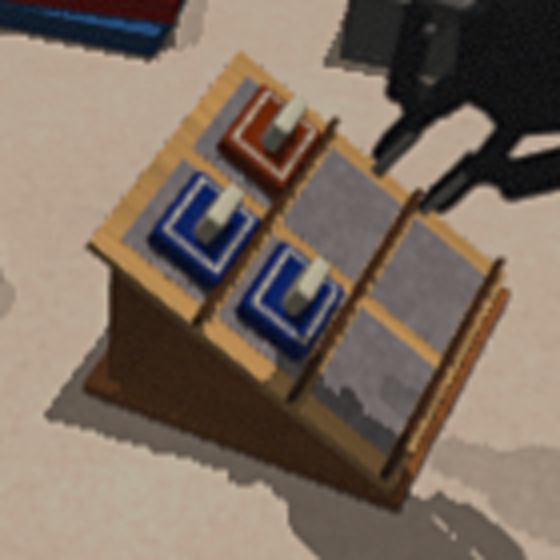

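Blue1 lies flat and centred in left-mid, at crop (295,300). On to brown1.

Call:
arm_command(
  plan=[
    [[50.8,6.7,4.4,0.489,0.122,-0.455],[50.8,6.7,4.4,0.489,0.122,-0.455],[50.8,6.7,4.4,0.489,0.122,-0.455],[50.8,6.7,4.4,0.489,0.122,-0.455],[50.8,6.7,4.4,0.489,0.122,-0.455],[50.8,6.7,4.4,0.489,0.122,-0.455],[50.8,6.7,4.4,0.489,0.122,-0.455],[50.8,6.7,4.4,0.489,0.122,-0.455],[50.8,6.7,4.4,0.489,0.122,-0.455],[50.8,6.7,4.4,0.489,0.122,-0.455],[50.8,6.7,4.4,0.489,0.122,-0.455],[50.8,6.7,4.4,0.489,0.122,-0.455]],
  ],
  gripper=0.3,
)

```text
t: 9.25
tool_pos: [0.5538, 0.3197, 0.325]
tool_rot: [-1.829, -2.544, 0.003]
contact_force: [1.0, -0.0, -0.1]
opening: 0.0295
grip_force: 0.0
```

Call:
arm_command(
  plan=[
    [[0,0,0,0,0,0]],
  ],
)

```text
t: 9.33
tool_pos: [0.5543, 0.3229, 0.3242]
tool_rot: [-1.822, -2.546, -0.001]
contact_force: [-1.2, -1.1, -0.3]
opening: 0.0299
grip_force: 0.0
```

```bash
python3 -c "
from h import *
chain(pick('brown1',.30),pick('brown1',.2));print(get_obs()['opening'],now()[0])"
```

```text
t 9.3333
[0.587, 0.592, 2.42, -0.006, -0.009, 0.006] dist 0.026 deg 0.7
[0.0, 0.0, 10.0, 0.0, 0.0, 0.0] dist 0.1 deg 0.0
0.0298551802420595 [0.55429    0.32288515 0.32418312]
```

Call:
arm_command(
  plan=[
    [[0.6,0.6,3,0,0,0],[0.6,0.6,6,0,0,0],[0.6,0.6,8,0,0,0],[0.6,0.6,8,0,0,0],[0.6,0.6,8,0,0,0]],
  ],
)

```text
t: 9.75
tool_pos: [0.5563, 0.3249, 0.2443]
tool_rot: [-1.829, -2.542, 0.007]
contact_force: [0.2, 1.2, 0.9]
opening: 0.0303
grip_force: 0.0
```

```bash
python3 -c "
from h import *
chain(pick('brown1',.199));print(get_obs()['opening'],now()[0])"
```

```text
t 9.75
[0.458, 0.368, 4.531, -0.009, -0.006, 0.0] dist 0.046 deg 0.6
0.030327326841128252 [0.55625376 0.32487261 0.24431341]
```

Call:
arm_command(
  plan=[
    [[0.5,0.4,1.5,0,0,0],[0.5,0.4,3,0,0,0],[0.5,0.4,3,0,0,0],[0.5,0.4,3,0,0,0]],
  ],
)

```text
t: 10.08
tool_pos: [0.5588, 0.3311, 0.2166]
tool_rot: [-1.83, -2.543, 0.002]
contact_force: [0.3, -0.8, -0.2]
opening: 0.0301
grip_force: 0.0
```

```bash
python3 -c "
from h import *
chain(pick('brown1',.199));print(get_obs()['opening'],now()[0])"
```

```text
t 10.0833
[-0.033, -0.1, 1.764, -0.006, -0.006, 0.0] dist 0.018 deg 0.5
0.03010535528497674 [0.55878094 0.33106762 0.21663782]
```

Call:
arm_command(
  plan=[
    [[0,-0.1,0.7,0,0,0],[0,-0.1,1.3,0,0,0],[0,-0.1,1.7,0,0,0],[0,-0.1,1.7,0,0,0]],
  ],
)

```text
t: 10.42
tool_pos: [0.5575, 0.3309, 0.1989]
tool_rot: [-1.83, -2.543, 0.003]
contact_force: [-0.6, 0.4, 0.1]
opening: 0.0297
grip_force: 0.0
```

Call:
arm_command(
  plan=[
    [[0,0,0,0,0,0],[0,0,0,0,0,0],[0,0,0,0,0,0],[0,0,0,0,0,0],[0,0,0,0,0,0]],
  ],
  gripper=1,
)

```text
t: 10.83
tool_pos: [0.558, 0.3312, 0.2003]
tool_rot: [-1.831, -2.544, -0.0]
contact_force: [0.5, -0.6, 0.5]
opening: 0.011
grip_force: 41.8
```

Call:
arm_command(
  plan=[
    [[0,0,-1,0,0,0],[0,0,-3,0,0,0],[0,0,-6,0,0,0],[0,0,-9,0,0,0],[0,0,-12,0,0,0],[0,0,-14,0,0,0],[0,0,-15,0,0,0],[0,0,-15,0,0,0]],
  ],
)

```text
t: 11.5
tool_pos: [0.5595, 0.3308, 0.3543]
tool_rot: [-1.832, -2.546, -0.009]
contact_force: [0.7, -0.5, -2.2]
opening: 0.0111
grip_force: 41.8
```

```bash
python3 -c "
from h import *
D=delta(now(),place('rm',.30));print(D)
for f in (.02,.07,.14,.22,.3,.37,.44,.51,.58,.65,.72,.79,.86,.92,.97,1):print((np.array(D)*f).round(2).tolist())
print(get_obs()['opening'],now()[0])"
```

```text
[-50.111, -34.621, 0.999, -0.48, -0.121, 0.455]
[-1.0, -0.69, 0.02, -0.01, -0.0, 0.01]
[-3.51, -2.42, 0.07, -0.03, -0.01, 0.03]
[-7.02, -4.85, 0.14, -0.07, -0.02, 0.06]
[-11.02, -7.62, 0.22, -0.11, -0.03, 0.1]
[-15.03, -10.39, 0.3, -0.14, -0.04, 0.14]
[-18.54, -12.81, 0.37, -0.18, -0.04, 0.17]
[-22.05, -15.23, 0.44, -0.21, -0.05, 0.2]
[-25.56, -17.66, 0.51, -0.24, -0.06, 0.23]
[-29.06, -20.08, 0.58, -0.28, -0.07, 0.26]
[-32.57, -22.5, 0.65, -0.31, -0.08, 0.3]
[-36.08, -24.93, 0.72, -0.35, -0.09, 0.33]
[-39.59, -27.35, 0.79, -0.38, -0.1, 0.36]
[-43.1, -29.77, 0.86, -0.41, -0.1, 0.39]
[-46.1, -31.85, 0.92, -0.44, -0.11, 0.42]
[-48.61, -33.58, 0.97, -0.47, -0.12, 0.44]
[-50.11, -34.62, 1.0, -0.48, -0.12, 0.46]
0.011084146970733266 [0.55953944 0.33076545 0.3542516 ]
```

Call:
arm_command(
  plan=[
    [[-2,-1.4,0,-0.02,0,0.02],[-5,-3.5,0,-0.05,-0.01,0.05],[-8.5,-5.9,0.1,-0.08,-0.02,0.08],[-12,-8.3,0.2,-0.11,-0.03,0.11],[-15.5,-10.7,0.3,-0.15,-0.04,0.14],[-19,-13.1,0.4,-0.18,-0.05,0.17],[-22.5,-15.5,0.5,-0.21,-0.05,0.2],[-26,-18,0.5,-0.25,-0.06,0.24],[-29.5,-20.4,0.6,-0.28,-0.07,0.27],[-33,-22.8,0.7,-0.32,-0.08,0.3],[-36.5,-25.2,0.7,-0.35,-0.09,0.33],[-39.5,-27.3,0.8,-0.38,-0.1,0.36]],
  ],
)

```text
t: 12.5
tool_pos: [0.4246, -0.1295, 0.3388]
tool_rot: [2.043, 1.956, 0.353]
contact_force: [1.2, -0.4, -1.3]
opening: 0.0111
grip_force: 41.7
```

Call:
arm_command(
  plan=[
    [[0,0,0,0,0,0]],
  ],
)

```text
t: 12.58
tool_pos: [0.4236, -0.1338, 0.3387]
tool_rot: [2.051, 1.945, 0.347]
contact_force: [-0.3, 0.3, -1.6]
opening: 0.011
grip_force: 41.7
```

```bash
python3 -c "
from h import *
chain(place('rm',.30))"
```

```text
t 12.5833
[-12.222, -2.479, -0.812, -0.107, -0.012, 0.088] dist 0.125 deg 8.0
```

Call:
arm_command(
  plan=[
    [[-3,-0.6,-0.2,-0.03,0,0.02],[-6.5,-1.3,-0.4,-0.06,-0.01,0.05],[-9.5,-1.9,-0.6,-0.09,-0.01,0.07],[-11.5,-2.3,-0.8,-0.1,-0.01,0.085],[-12.2,-2.5,-0.8,-0.107,-0.012,0.088],[-12.2,-2.5,-0.8,-0.107,-0.012,0.088],[-12.2,-2.5,-0.8,-0.107,-0.012,0.088]],
  ],
)

```text
t: 13.17
tool_pos: [0.3942, -0.2484, 0.3404]
tool_rot: [2.062, 1.806, 0.455]
contact_force: [1.1, -1.2, -1.2]
opening: 0.0111
grip_force: 41.8
```

```bash
python3 -c "
from h import *
chain(place('rm',.208))"
```

```text
t 13.1667
[-0.722, -0.259, 9.08, -0.0, -0.009, 0.008] dist 0.091 deg 0.7
```

Call:
arm_command(
  plan=[
    [[-0.6,-0.2,1,0,-0.009,0.008],[-0.6,-0.2,3,0,-0.009,0.008],[-0.6,-0.2,5,0,-0.009,0.008],[-0.6,-0.2,7,0,-0.009,0.008],[-0.6,-0.2,8.2,0,-0.009,0.008],[-0.6,-0.2,8.8,0,-0.009,0.008],[-0.6,-0.2,9,0,-0.009,0.008],[-0.6,-0.2,9,0,-0.009,0.008]],
  ],
)

```text
t: 13.83
tool_pos: [0.4342, -0.2591, 0.2613]
tool_rot: [2.066, 1.793, 0.447]
contact_force: [-0.5, 0.4, -0.5]
opening: 0.0112
grip_force: 41.7
```

```bash
python3 -c "
from h import *
chain(place('rm',.1945))"
```

```text
t 13.8333
[-0.146, -0.182, 1.517, 0.002, 0.0, 0.002] dist 0.015 deg 0.2
```

Call:
arm_command(
  plan=[
    [[-0.1,-0.15,0.3,0,0,0],[-0.1,-0.15,0.6,0,0,0],[-0.1,-0.15,0.9,0,0,0],[-0.1,-0.15,1.1,0,0,0],[-0.1,-0.15,1.3,0,0,0],[-0.1,-0.15,1.3,0,0,0]],
  ],
)

```text
t: 14.33
tool_pos: [0.4385, -0.2618, 0.2492]
tool_rot: [2.067, 1.791, 0.447]
contact_force: [-0.2, -0.0, -1.2]
opening: 0.0106
grip_force: 41.7
```

Call:
arm_command(
  plan=[
    [[0,0,0.1,0,0,0],[0,0,0.1,0,0,0],[0,0,0.1,0,0,0]],
  ],
)

```text
t: 14.58
tool_pos: [0.439, -0.2619, 0.2486]
tool_rot: [2.066, 1.791, 0.447]
contact_force: [0.6, 0.8, -1.7]
opening: 0.0111
grip_force: 41.7
```

Call:
arm_command(
  plan=[
    [[0,0,0.1,0,0,0],[0,0,0.1,0,0,0],[0,0,0.1,0,0,0]],
  ],
)

```text
t: 14.83
tool_pos: [0.4396, -0.262, 0.248]
tool_rot: [2.066, 1.791, 0.447]
contact_force: [0.1, 0.8, -0.2]
opening: 0.0111
grip_force: 41.8
```

```bash
python3 -c "
from h import *
chain(place('rm',.1945))"
```

```text
t 14.8333
[0.065, -0.057, 0.074, 0.003, 0.002, 0.001] dist 0.001 deg 0.2
```

Call:
arm_command(
  plan=[
    [[0,0,0.07,0,0,0],[0,0,0.07,0,0,0],[0,0,0.07,0,0,0]],
  ],
)

```text
t: 15.08
tool_pos: [0.4399, -0.2622, 0.2477]
tool_rot: [2.065, 1.791, 0.446]
contact_force: [-5.0, 0.4, 5.0]
opening: 0.0109
grip_force: 42.8
```

Light contact. I'll release and retract.

Call:
arm_command(
  plan=[
    [[0,0,0,0,0,0],[0,0,0,0,0,0],[0,0,0,0,0,0],[0,0,-0.1,0,0,0],[0,0,-0.3,0,0,0],[0,0,-1,0,0,0],[0,0,-3,0,0,0],[0,0,-6,0,0,0],[0,0,-9,0,0,0],[0,0,-10,0,0,0],[0,0,-10,0,0,0]],
  ],
  gripper=0.4,
)

```text
t: 16.0
tool_pos: [0.3931, -0.2556, 0.3391]
tool_rot: [2.06, 1.786, 0.446]
contact_force: [-0.7, 0.5, 0.0]
opening: 0.0256
grip_force: 0.0
```

```bash
python3 -c "
from h import *
chain(pick('brown2',.31))"
```

```text
t 16.0
[38.979, -2.329, 1.754, 0.475, 0.177, -0.669] dist 0.391 deg 48.1
```

Call:
arm_command(
  plan=[
    [[39,-2.3,1.8,0.475,0.177,-0.669],[39,-2.3,1.8,0.475,0.177,-0.669],[39,-2.3,1.8,0.475,0.177,-0.669],[39,-2.3,1.8,0.475,0.177,-0.669],[39,-2.3,1.8,0.475,0.177,-0.669],[39,-2.3,1.8,0.475,0.177,-0.669],[39,-2.3,1.8,0.475,0.177,-0.669],[39,-2.3,1.8,0.475,0.177,-0.669],[39,-2.3,1.8,0.475,0.177,-0.669],[39,-2.3,1.8,0.475,0.177,-0.669],[39,-2.3,1.8,0.475,0.177,-0.669],[39,-2.3,1.8,0.475,0.177,-0.669]],
  ],
  gripper=0.3,
)

```text
t: 17.0
tool_pos: [0.4367, 0.1334, 0.306]
tool_rot: [-1.537, -2.729, -0.001]
contact_force: [0.4, -0.0, -0.3]
opening: 0.0299
grip_force: 0.0
```

Call:
arm_command(
  plan=[
    [[0,0,0,0,0,0],[0,0,0,0,0,0],[0,0,0,0,0,0]],
  ],
)

```text
t: 17.25
tool_pos: [0.4371, 0.1315, 0.3075]
tool_rot: [-1.545, -2.727, -0.004]
contact_force: [0.6, -0.9, -1.1]
opening: 0.0297
grip_force: 0.0
```

```bash
python3 -c "
from h import *
chain(pick('brown2',.22))"
```

```text
t 17.25
[-0.043, 0.018, 8.755, -0.001, -0.008, -0.001] dist 0.088 deg 0.4
```

Call:
arm_command(
  plan=[
    [[0,0,3,0,-0.006,0],[0,0,6,0,-0.006,0],[0,0,8,0,-0.006,0],[0,0,8.7,0,-0.006,0],[0,0,8.7,0,-0.006,0],[0,0,8.7,0,-0.006,0]],
  ],
)

```text
t: 17.75
tool_pos: [0.437, 0.1326, 0.2214]
tool_rot: [-1.546, -2.733, -0.0]
contact_force: [0.7, 0.5, 0.8]
opening: 0.0296
grip_force: 0.0
```

```bash
python3 -c "
from h import *
chain(pick('brown2',.199))"
```

```text
t 17.75
[-0.08, -0.048, 2.244, -0.001, -0.001, 0.0] dist 0.022 deg 0.1
```

Call:
arm_command(
  plan=[
    [[-0.1,0,1,0,0,0],[-0.1,0,1.7,0,0,0],[-0.1,0,2.2,0,0,0],[-0.1,0,2.2,0,0,0]],
  ],
)

```text
t: 18.08
tool_pos: [0.4366, 0.1322, 0.1977]
tool_rot: [-1.544, -2.732, 0.002]
contact_force: [0.6, -0.1, 0.1]
opening: 0.0297
grip_force: 0.0
```

Call:
arm_command(
  plan=[
    [[0,0,0,0,0,0],[0,0,0,0,0,0],[0,0,0,0,0,0],[0,0,0,0,0,0],[0,0,0,0,0,0]],
  ],
  gripper=1,
)

```text
t: 18.5
tool_pos: [0.4371, 0.1323, 0.1989]
tool_rot: [-1.544, -2.734, 0.0]
contact_force: [0.6, -0.0, -0.4]
opening: 0.011
grip_force: 42.0
```

Call:
arm_command(
  plan=[
    [[0,0,-1,0,0,0],[0,0,-3,0,0,0],[0,0,-6,0,0,0],[0,0,-9,0,0,0],[0,0,-12,0,0,0],[0,0,-13,0,0,0],[0,0,-13,0,0,0],[0,0,-13,0,0,0]],
  ],
)

```text
t: 19.17
tool_pos: [0.4371, 0.1322, 0.3284]
tool_rot: [-1.544, -2.734, 0.0]
contact_force: [0.3, 0.3, -1.3]
opening: 0.0109
grip_force: 41.9
```

```bash
python3 -c "
from h import *
chain(place('rl',.29));print(place('rl',.29)[0])"
```

```text
t 19.1667
[-26.971, -28.488, 3.109, -0.471, -0.169, 0.671] dist 0.394 deg 48.0
[ 0.33223346 -0.24586949  0.29724772]
```

Call:
arm_command(
  plan=[
    [[-1,-1.1,0.1,-0.02,-0.01,0.03],[-3.5,-3.7,0.4,-0.06,-0.02,0.09],[-6.2,-6.5,0.7,-0.11,-0.04,0.15],[-9,-9.5,1,-0.16,-0.06,0.22],[-11.8,-12.5,1.4,-0.21,-0.07,0.29],[-14.6,-15.4,1.7,-0.26,-0.09,0.36],[-17.4,-18.4,2,-0.3,-0.11,0.43],[-20.2,-21.3,2.3,-0.35,-0.13,0.5],[-23,-24.3,2.6,-0.4,-0.14,0.57],[-25.2,-26.6,2.9,-0.44,-0.16,0.63],[-26.6,-28.1,3.1,-0.465,-0.167,0.66],[-27,-28.5,3.1,-0.471,-0.169,0.671]],
  ],
)

```text
t: 20.17
tool_pos: [0.3305, -0.2479, 0.2941]
tool_rot: [2.079, 1.788, 0.445]
contact_force: [-0.0, 0.5, -1.8]
opening: 0.0109
grip_force: 41.8
```

Call:
arm_command(
  plan=[
    [[0,0,0,0,0,0],[0,0,0,0,0,0],[0,0,0,0,0,0]],
  ],
)

```text
t: 20.42
tool_pos: [0.3327, -0.245, 0.2965]
tool_rot: [2.069, 1.796, 0.447]
contact_force: [0.3, 0.5, -1.7]
opening: 0.0112
grip_force: 41.8
```

```bash
python3 -c "
from h import *
chain(place('rl',.208));print(get_obs()['q'])"
```

```text
t 20.4167
[-0.113, 0.023, 8.122, -0.002, -0.002, 0.001] dist 0.081 deg 0.2
[-0.90038652 -0.53074368  2.30236789  0.38426706  1.03791157 -0.90045819]
```

Call:
arm_command(
  plan=[
    [[-0.1,0,1,0,0,0],[-0.1,0,3,0,0,0],[-0.1,0,5,0,0,0],[-0.1,0,7,0,0,0],[-0.1,0,7.8,0,0,0],[-0.1,0,8.1,0,0,0],[-0.1,0,8.1,0,0,0],[-0.1,0,8.1,0,0,0]],
  ],
)

```text
t: 21.08
tool_pos: [0.3703, -0.2524, 0.227]
tool_rot: [2.067, 1.793, 0.447]
contact_force: [0.4, -0.3, -1.0]
opening: 0.0105
grip_force: 41.8
```

```bash
python3 -c "
from h import *
chain(place('rl',.1935))"
```

```text
t 21.0833
[0.102, -0.107, 1.632, 0.001, 0.0, 0.002] dist 0.016 deg 0.1
```

Call:
arm_command(
  plan=[
    [[0.1,-0.1,0.4,0,0,0],[0.1,-0.1,0.7,0,0,0],[0.1,-0.1,1.0,0,0,0],[0.1,-0.1,1.2,0,0,0],[0.1,-0.1,1.4,0,0,0],[0.1,-0.1,1.4,0,0,0]],
  ],
)

```text
t: 21.58
tool_pos: [0.3757, -0.2524, 0.2129]
tool_rot: [2.07, 1.793, 0.446]
contact_force: [0.3, 0.3, -1.8]
opening: 0.0108
grip_force: 41.8
```

Call:
arm_command(
  plan=[
    [[0,0,0.1,0,0,0],[0,0,0.1,0,0,0],[0,0,0.1,0,0,0]],
  ],
)

```text
t: 21.83
tool_pos: [0.3762, -0.2525, 0.2125]
tool_rot: [2.069, 1.792, 0.446]
contact_force: [-0.5, 0.4, -1.6]
opening: 0.0108
grip_force: 41.8
```

```bash
python3 -c "
from h import *
chain(place('rl',.1935))"
```

```text
t 21.8333
[0.033, 0.055, 0.076, 0.0, 0.0, 0.0] dist 0.001 deg 0.0
```

Call:
arm_command(
  plan=[
    [[0,0,0.1,0,0,0],[0,0,0.1,0,0,0],[0,0,0.1,0,0,0]],
  ],
)

```text
t: 22.08
tool_pos: [0.3766, -0.2527, 0.2122]
tool_rot: [2.068, 1.794, 0.446]
contact_force: [-7.4, 3.1, 5.3]
opening: 0.0111
grip_force: 43.2
```

Call:
arm_command(
  plan=[
    [[0,0,0.05,0,0,0],[0,0,0.05,0,0,0],[0,0,0.05,0,0,0]],
  ],
)

```text
t: 22.33
tool_pos: [0.3768, -0.2528, 0.2123]
tool_rot: [2.068, 1.795, 0.446]
contact_force: [-13.9, 4.6, 12.4]
opening: 0.0109
grip_force: 44.4
```

Call:
arm_command(
  plan=[
    [[0,0,-0.05,0,0,0],[0,0,-0.1,0,0,0],[0,0,-0.1,0,0,0]],
  ],
)

```text
t: 22.58
tool_pos: [0.3764, -0.2526, 0.2122]
tool_rot: [2.068, 1.792, 0.446]
contact_force: [-0.8, -0.4, 1.7]
opening: 0.011
grip_force: 42.1
```

Call:
arm_command(
  plan=[
    [[0,0,0,0,0,0],[0,0,0,0,0,0],[0,0,0,0,0,0],[0,0,-0.1,0,0,0],[0,0,-0.3,0,0,0],[0,0,-1,0,0,0],[0,0,-3,0,0,0],[0,0,-6,0,0,0],[0,0,-9,0,0,0],[0,0,-11,0,0,0],[0,0,-11,0,0,0]],
  ],
  gripper=0.4,
)

```text
t: 23.5
tool_pos: [0.3251, -0.246, 0.3145]
tool_rot: [2.061, 1.786, 0.444]
contact_force: [0.1, 0.4, 0.5]
opening: 0.0257
grip_force: 0.0
```

```bash
python3 -c "
from h import *
P=pick('blue2',.30)
chain((np.array([.40,0.1,.32]),P[1]),P)
im,d=get_image('side');np.savez('pics/s4.npz',im=im,d=d);cv2.imwrite('pics/s4.png',cv2.resize(im[60:380,180:420],None,fx=1.8,fy=1.8,interpolation=cv2.INTER_CUBIC))"
```

```text
t 23.5
[35.31, 2.527, 0.445, 0.495, -0.052, 0.236] dist 0.354 deg 31.6
[24.073, -5.951, 2.0, 0.0, 0.0, 0.0] dist 0.249 deg 0.0
```

View pics/s4.png

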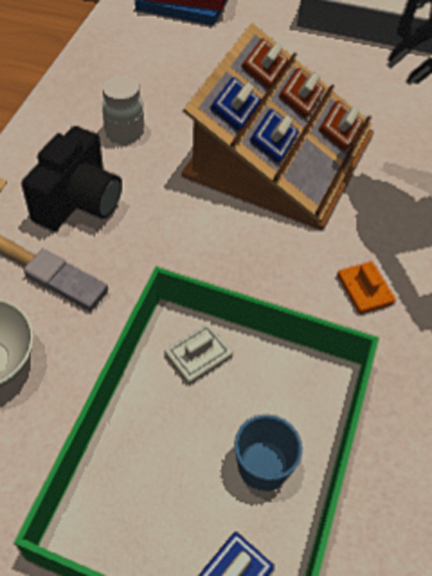

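Three lids lie well in their fields; only left-low, at crop (305,165), is empty. Now blue2, going by way of a point that stays clear of the base.

Call:
arm_command(
  plan=[
    [[35.3,2.5,0.4,0.495,-0.052,0.236],[35.3,2.5,0.4,0.495,-0.052,0.236],[35.3,2.5,0.4,0.495,-0.052,0.236],[35.3,2.5,0.4,0.495,-0.052,0.236],[35.3,2.5,0.4,0.495,-0.052,0.236],[35.3,2.5,0.4,0.495,-0.052,0.236],[35.3,2.5,0.4,0.495,-0.052,0.236],[35.3,2.5,0.4,0.495,-0.052,0.236],[35.3,2.5,0.4,0.495,-0.052,0.236],[35.3,2.5,0.4,0.495,-0.052,0.236]],
  ],
  gripper=0.3,
)

```text
t: 24.38
tool_pos: [0.3992, 0.1068, 0.3159]
tool_rot: [-2.583, -1.764, 0.002]
contact_force: [0.7, -0.1, -0.1]
opening: 0.0297
grip_force: 0.0
```

```bash
python3 -c "
from h import *
chain(pick('blue2',.30))"
```

```text
t 24.3833
[23.525, -5.321, 1.821, -0.012, -0.007, 0.012] dist 0.242 deg 1.0
```

Call:
arm_command(
  plan=[
    [[23.5,-5.3,1.8,0,0,0.01],[23.5,-5.3,1.8,0,0,0.01],[23.5,-5.3,1.8,0,0,0.01],[23.5,-5.3,1.8,0,0,0.01],[23.5,-5.3,1.8,0,0,0.01],[23.5,-5.3,1.8,0,0,0.01],[23.5,-5.3,1.8,0,0,0.01],[23.5,-5.3,1.8,0,0,0.01],[23.5,-5.3,1.8,0,0,0.01]],
  ],
)

```text
t: 25.13
tool_pos: [0.4373, 0.3385, 0.2991]
tool_rot: [-2.603, -1.741, 0.006]
contact_force: [0.2, -0.2, 0.5]
opening: 0.0299
grip_force: 0.0
```

```bash
python3 -c "
from h import *
chain(pick('blue2',.22))"
```

```text
t 25.1333
[0.541, -0.397, 7.916, -0.011, -0.002, -0.008] dist 0.079 deg 0.8
```

Call:
arm_command(
  plan=[
    [[0.5,-0.4,3,0,0,0],[0.5,-0.4,6,0,0,0],[0.5,-0.4,7.5,0,0,0],[0.5,-0.4,7.9,0,0,0],[0.5,-0.4,7.9,0,0,0],[0.5,-0.4,7.9,0,0,0]],
  ],
)

```text
t: 25.63
tool_pos: [0.4358, 0.345, 0.2227]
tool_rot: [-2.604, -1.739, -0.0]
contact_force: [0.8, 0.1, 0.5]
opening: 0.0299
grip_force: 0.0
```

```bash
python3 -c "
from h import *
chain(pick('blue2',.199))"
```

```text
t 25.6333
[0.003, -0.076, 2.375, -0.008, -0.006, -0.009] dist 0.024 deg 0.8
```

Call:
arm_command(
  plan=[
    [[0,0,1,-0.005,-0.005,0],[0,0,1.8,-0.005,-0.005,0],[0,0,2.3,-0.005,-0.005,0],[0,0,2.3,-0.005,-0.005,0]],
  ],
)

```text
t: 25.97
tool_pos: [0.4347, 0.3454, 0.1975]
tool_rot: [-2.609, -1.744, 0.008]
contact_force: [-0.0, -0.4, -0.8]
opening: 0.0301
grip_force: 0.0
```

Call:
arm_command(
  plan=[
    [[0,0,0,0,0,0],[0,0,0,0,0,0],[0,0,0,0,0,0],[0,0,0,0,0,0],[0,0,0,0,0,0]],
  ],
  gripper=1,
)

```text
t: 26.38
tool_pos: [0.4352, 0.3458, 0.199]
tool_rot: [-2.609, -1.744, 0.003]
contact_force: [-0.7, -0.5, -1.2]
opening: 0.0109
grip_force: 41.7
```

Call:
arm_command(
  plan=[
    [[0,0,-1,0,0,0],[0,0,-3,0,0,0],[0,0,-6,0,0,0],[0,0,-9,0,0,0],[0,0,-12,0,0,0],[0,0,-14,0,0,0],[0,0,-14,0,0,0],[0,0,-14,0,0,0]],
  ],
)

```text
t: 27.05
tool_pos: [0.436, 0.3457, 0.3409]
tool_rot: [-2.609, -1.744, -0.002]
contact_force: [-0.7, 0.3, -2.2]
opening: 0.0107
grip_force: 41.7
```

```bash
python3 -c "
from h import *
P=place('ll',.30)
chain((np.array([.41,.05,.34]),pick('blue2',0)[1]),P);print(P[0])"
```

```text
t 27.05
[-28.322, 8.897, -0.009, -0.002, -0.003, -0.008] dist 0.297 deg 0.5
[-21.16, 1.149, 3.382, -0.486, 0.059, -0.236] dist 0.215 deg 31.2
[ 0.34138634 -0.15049947  0.30617695]
```

Call:
arm_command(
  plan=[
    [[-1.5,0.5,0,0,0,0],[-4.5,1.4,0,0,0,0],[-8,2.5,0,0,0,0],[-11.5,3.6,0,0,0,0],[-15,4.7,0,0,0,0],[-18.5,5.8,0,0,0,0],[-22,6.9,0,0,0,0],[-25,7.9,0,0,0,0],[-27.5,8.6,0,0,0,0],[-28.3,8.9,0,0,0,0],[-28.3,8.9,0,0,0,0]],
  ],
)

```text
t: 27.97
tool_pos: [0.4092, 0.0487, 0.3366]
tool_rot: [-2.61, -1.739, 0.008]
contact_force: [0.2, -0.3, -1.3]
opening: 0.0112
grip_force: 41.6
```

```bash
python3 -c "
from h import *
P=place('ll',.27);chain(P);print(P[0])"
```

```text
t 27.9667
[-20.633, 2.82, 5.699, -0.493, 0.062, -0.248] dist 0.216 deg 31.8
[ 0.35532771 -0.15250953  0.27968926]
```

Call:
arm_command(
  plan=[
    [[-1,0.1,0.1,-0.03,0,-0.02],[-3.5,0.5,0.5,-0.09,0.01,-0.05],[-6.5,0.9,1,-0.17,0.02,-0.08],[-9.5,1.3,1.7,-0.24,0.03,-0.12],[-12.5,1.7,2.6,-0.31,0.04,-0.16],[-15.5,2.1,3.6,-0.38,0.05,-0.2],[-18,2.5,4.6,-0.44,0.055,-0.22],[-20,2.7,5.4,-0.48,0.06,-0.24],[-20.6,2.8,5.7,-0.493,0.062,-0.248],[-20.6,2.8,5.7,-0.493,0.062,-0.248],[-20.6,2.8,5.7,-0.493,0.062,-0.248]],
  ],
)

```text
t: 28.88
tool_pos: [0.3568, -0.1502, 0.2804]
tool_rot: [2.067, 1.797, 0.451]
contact_force: [0.3, 0.1, -1.5]
opening: 0.0111
grip_force: 41.6
```

```bash
python3 -c "
from h import *
chain(place('ll',.208));print(get_obs()['q'])"
```

```text
t 28.8833
[-0.271, -0.136, 6.206, 0.0, -0.004, 0.003] dist 0.062 deg 0.3
[-0.65735202 -0.62521788  2.38692209  0.28881089  0.96792913 -0.6324927 ]
```

Call:
arm_command(
  plan=[
    [[-0.2,-0.1,1,0,-0.004,0.003],[-0.2,-0.1,3,0,-0.004,0.003],[-0.2,-0.1,5,0,-0.004,0.003],[-0.2,-0.1,5.8,0,-0.004,0.003],[-0.2,-0.1,6.2,0,-0.004,0.003],[-0.2,-0.1,6.2,0,-0.004,0.003],[-0.2,-0.1,6.2,0,-0.004,0.003]],
  ],
)

```text
t: 29.47
tool_pos: [0.3851, -0.1562, 0.2267]
tool_rot: [2.065, 1.792, 0.448]
contact_force: [-0.2, 0.1, -0.7]
opening: 0.0109
grip_force: 41.6
```

```bash
python3 -c "
from h import *
chain(place('ll',.1935))"
```

```text
t 29.4667
[-0.061, -0.166, 1.563, 0.003, 0.001, 0.002] dist 0.016 deg 0.2
```

Call:
arm_command(
  plan=[
    [[-0.1,-0.1,0.4,0,0,0],[-0.1,-0.1,0.7,0,0,0],[-0.1,-0.1,1.0,0,0,0],[-0.1,-0.1,1.2,0,0,0],[-0.1,-0.1,1.4,0,0,0],[-0.1,-0.1,1.4,0,0,0]],
  ],
)

```text
t: 29.97
tool_pos: [0.3901, -0.1587, 0.213]
tool_rot: [2.067, 1.79, 0.447]
contact_force: [-0.5, -0.0, -1.1]
opening: 0.0106
grip_force: 41.6
```

Call:
arm_command(
  plan=[
    [[0,0,0.1,0,0,0],[0,0,0.1,0,0,0],[0,0,0.1,0,0,0]],
  ],
)

```text
t: 30.22
tool_pos: [0.3906, -0.1588, 0.2126]
tool_rot: [2.067, 1.79, 0.447]
contact_force: [0.4, -0.1, -0.9]
opening: 0.0108
grip_force: 41.6
```

```bash
python3 -c "
from h import *
chain(place('ll',.1935))"
```

```text
t 30.2167
[0.116, -0.01, 0.046, 0.003, 0.002, 0.0] dist 0.001 deg 0.2
```

Call:
arm_command(
  plan=[
    [[0,0,0.07,0,0,0],[0,0,0.07,0,0,0],[0,0,0.07,0,0,0]],
  ],
)

```text
t: 30.47
tool_pos: [0.391, -0.1589, 0.2125]
tool_rot: [2.066, 1.791, 0.447]
contact_force: [-4.1, 1.6, 3.8]
opening: 0.0112
grip_force: 42.5
```

Call:
arm_command(
  plan=[
    [[0,0,0,0,0,0],[0,0,0,0,0,0],[0,0,0,0,0,0],[0,0,-0.1,0,0,0],[0,0,-0.3,0,0,0],[0,0,-1,0,0,0],[0,0,-3,0,0,0],[0,0,-6,0,0,0],[0,0,-8,0,0,0],[0,0,-8,0,0,0],[0,0,-8,0,0,0]],
  ],
  gripper=0.4,
)

```text
t: 31.38
tool_pos: [0.3536, -0.1535, 0.2842]
tool_rot: [2.063, 1.787, 0.447]
contact_force: [-0.3, 0.3, -0.4]
opening: 0.0258
grip_force: 0.0
```

Call:
arm_command(
  plan=[
    [[3,0,-0.5,0,0,0],[7,0,-1,0,0,0],[11,0,-1.5,0,0,0],[15,0,-2,0,0,0],[18,0,-2,0,0,0],[18,0,-2,0,0,0],[18,0,-2,0,0,0]],
  ],
)

```text
t: 31.97
tool_pos: [0.3698, 0.0281, 0.2982]
tool_rot: [2.064, 1.798, 0.446]
contact_force: [0.1, 0.3, 0.1]
opening: 0.0255
grip_force: 0.0
```

```bash
python3 - <<'E'
from h import *
im,d=get_image('side');W=cloud('side',d);cv2.imwrite('pics/s5.png',cv2.resize(im[60:200,260:400],None,fx=4,fy=4,interpolation=cv2.INTER_CUBIC))
up=Rt(-n,81.8)[:,1];left=Rt(-n,81.8)[:,0]
for k,c in F.items():
    q=W-np.array(c);h=q@n;a=q@up;b=q@left
    base=(abs(a)<.036)&(abs(b)<.045)
    for nm,m in(('lid',base&(h>.0105)&(h<.05)),('bar',base&(h>.026)&(h<.045))):
        (x,y),s,g=cv2.minAreaRect((np.stack([a[m],b[m]],1)*1000).astype(np.float32));print(k,nm,round(x,1),round(y,1),np.round(s,1),round(g,1),m.sum(),np.percentile(h[m],[30,50,90]).round(3))
print(get_obs()['contact_force'],now()[0])
E
```

```text
lm lid -5.5 3.4 [58.3 66.1] 0.1 426 [0.014 0.014 0.034]
lm bar -1.2 2.2 [11.4 36.8] 0.7 69 [0.033 0.035 0.037]
ll lid 4.8 0.3 [61.7 64.5] 0.1 180 [0.013 0.014 0.015]Traceback (most recent call last):
  File "<stdin>", line 8, in <module>
    return _quantile_unchecked(
        a, q, axis, out, overwrite_input, method, keepdims, weights)
    return _ureduce(a,
                    func=_quantile_ureduce_func,
    ...<5 lines>...
                    overwrite_input=overwrite_input,
                    method=method)
    r = func(a, **kwargs)
    result = _quantile(arr,
                       quantiles=q,
    ...<2 lines>...
                       out=out,
                       weights=wgt)
    slices_having_nans = np.isnan(arr[-1, ...])
                                  ~~~^^^^^^^^^
IndexError: index -1 is out of bounds for axis 0 with size 0
```

View pics/s5.png

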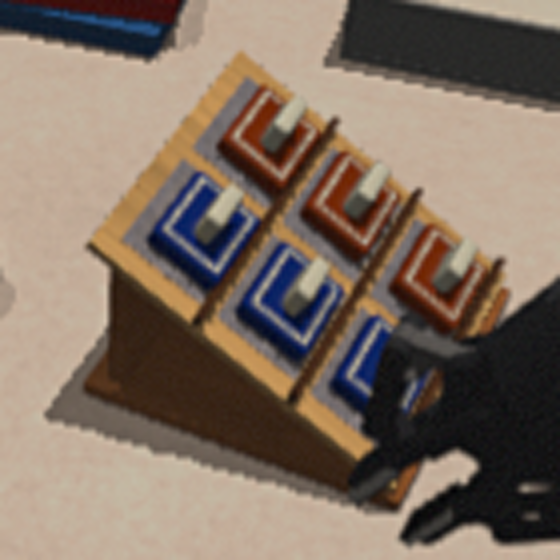

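The gripper hides left-low at crop (375,365). I'll move it clear and measure once more.

Call:
arm_command(
  plan=[
    [[4,0,-1,0.1,0,0],[8,0,-2,0.2,0,0],[12,0,-3,0.3,0,0],[16,0,-4,0.4,0,0],[20,0,-4,0.47,0,0],[24,0,-4,0.47,0,0],[24,0,-4,0.47,0,0],[24,0,-4,0.47,0,0],[24,0,-4,0.47,0,0]],
  ],
)

```text
t: 32.77
tool_pos: [0.3863, 0.2653, 0.3335]
tool_rot: [2.364, 2.043, 0.016]
contact_force: [0.3, -0.2, -0.0]
opening: 0.0256
grip_force: 0.0
```

```bash
python3 - <<'E'
from h import *
up=Rt(-n,81.8)[:,1];left=Rt(-n,81.8)[:,0]
for cam in('side','top'):
  im,d=get_image(cam);W=cloud(cam,d)
  for k,c in F.items():
    q=W-np.array(c);h=q@n;a=q@up;b=q@left
    base=(abs(a)<.033)&(abs(b)<.045)
    for nm,m in(('lid',base&(h>.0105)&(h<.018)),('bar',base&(h>.026)&(h<.045))):
        if m.sum()<10: print(cam,k,nm,'hidden');continue
        (x,y),s,g=cv2.minAreaRect((np.stack([a[m],b[m]],1)*1000).astype(np.float32));print(cam,k,nm,round(x,1),round(y,1),np.round(s,1),round(g,1),m.sum(),np.median(h[m]).round(4))
o=get_obs();print(o['t'],o['contact_force'],now()[0])
E
```

```text
side lm lid -1.4 2.4 [66.2 50. ] 89.7 338 0.014
side lm bar -0.9 2.1 [11.9 36.4] 2.9 68 0.0349
side ll lid 6.2 0.2 [36.9 64.9] 1.7 212 0.014
side ll bar 1.2 -0.1 [35.1  8.2] 87.4 45 0.0351
side rm lid -4.3 -6.0 [75.8 56.3] 89.4 285 0.014
side rm bar -1.0 -0.6 [11.9 32.8] 0.7 60 0.0354
side rl lid -2.9 -0.3 [66.4 50.3] 89.9 253 0.0145
side rl bar -2.5 -0.4 [12.6 35.4] 2.6 63 0.0356
top lm lid -3.0 1.0 [64.5 59.7] 89.6 410 0.0135
top lm bar 0.7 1.4 [13.8 33.7] 0.9 93 0.0345
top ll lid 3.2 -0.7 [49.9 63.4] 0.1 354 0.0132
top ll bar 3.3 -0.5 [33.8 13.8] 87.3 84 0.0337
top rm lid 0.1 -2.6 [63.3 55. ] 89.8 372 0.0132
top rm bar 4.0 -2.0 [13.6 34.4] 3.5 91 0.0336
top rl lid 0.1 -1.8 [55.2 63.9] 1.0 360 0.0132
top rl bar 2.7 -1.3 [34.8 13. ] 83.7 87 0.0337
32.8667 [-0.14901838 -0.1764501  -0.78713687] [0.38610124 0.26485412 0.33407804]
```

All four lids are within about 4 mm of centre, flat and straight. I'm handing the job in.

```bash
python3 -c "
from station import *
print(finish_job())"
```

```text
the job is handed in; nothing more can be done
None
```

The two blue and two brown lids now lie in the four empty fields under their own-colour samples, each within about 4 mm of centre, flat and straight by the last camera check; I handed the job in at about 33 s, but it returned no verdict.

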